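# Rack the can capacitors in order of height

## Robot

A 6-joint arm with a two-finger parallel gripper is mounted at the origin on the work surface. World frame = base frame: x ahead of the robot, y to its left, z up, the work surface at z = 0. Lengths are in mm, angles in rad, forces in N, time in s.
With the tool pointing down it reaches from about 350 to 975 mm from the base axis. Payload 7.1 kg.
Tool frame: the origin (TCP) lies on the front face of the gripper's body, between the roots of the fingers; the fingertips stand 80 mm ahead of it and the grasp point (between the pads) lies 61 mm ahead of it; z points along the fingers, y is the line along which they close (so a half turn about z gives the same grasp; the last joint's range is limited). The gripper opens to 88 mm and grips with 3 to 60 N. Pads are 20 mm wide; open, the fingers measure 115 mm over their backs; the gripper's body (75 mm by 178 mm) begins 61 mm behind the grasp point.
Start: joints at [1.24, 0.423, 1.63, -0, 1.089, -0.019], TCP at [191.701, 594.858, 302.675] pointing down, gripper open.
Joint ranges: [-3, 3], [-0.9, 2.11], [0.09, 2.58], [-1.31, 4.45], [0.11, 2.69], [-2.54, 2.54]. Speed limits (rad/s): [2.39, 2.39, 3.01, 3.14, 3.14, 3.14].

## Interface

Orientations are given as a rotation vector (axis times angle).
In Python, from workcell import readout, vision, close_job gives the robot as it stands.
- The arm moves only by the tool servo_tool, never from a script. Its argument "plan" is a list that holds one entry, the list of rows, each a list of 7 numbers: the gripper command: -1 is fully open, 1 is shut, values between are in proportion, then the shift along the world's x, y, z in units of 40 mm (1.0 is 40 mm), then the turn, a rotation vector about the world's x, y, z in units of 5 degrees (1.0 is 5 degrees). A call has 1 to 5 rows; each row shifts and turns the commanded pose from where the row before left it; what a row does not reach is not made up. A row lasts 1/12 s, in which the tool goes at most 41.7 mm and 7.16 degrees, less where a joint would pass 70% of its speed; a pose out of reach is approached as far as the arm can. A call is refused whole if a number of a shift passes 1 or a number of a turn 1, either way. A call with a gripper value outside its range is refused whole. The fingers move at their own pace and stop on an object; the grip force is fixed at half the most. Time passes only in rows, so rows that do not move let the fingers close. It gives the time, the measured TCP pose, the force, the opening and the grip force at its end, in the units of the state.
- readout.get_obs(): the state, without advancing time (a new reading comes with each control period).
- vision.get_image(name): name is "scene" or "side" or "wrist"; returns the picture (420x560x3 uint8, red, green, blue); there is no depth.
- vision.camera_params(name): a dict with "fx", "fy", "cx", "cy" (pixels), "D" ([k1, k2, p1, p2, k3] as OpenCV has them; the pictures are not rectified), "rvec" (rotation vector, rad) and "tvec" (3), from world to camera coordinates, as OpenCV has them; the wrist camera has in their place "hand_eye" (4x4, takes a point from camera to tool coordinates, whose origin is the TCP and whose axes are the flange's). Camera axes: x right, y down, z forward; pixel columns grow to the right and rows downward; lengths in mm; the calibration is good to about 2 mm. A picture is of the moment at which its call begins: read the wrist's pose just before it. camera_params takes no time and is no camera call.
- close_job(): hands the job in; it is judged then, once.
The state is a dict: "t": time; "qpos": joint angles; "qvel": joint speeds; "joint_torque": joint torques, N m; "ee_pos": TCP position; "orientation": TCP orientation; "ft_force": force on the tool from outside, world axes, zero at the start; "moment": the same for the moment, N m; "width": finger opening in mm; "grasp_force": force on a finger pad.
Only numpy, scipy, OpenCV 4.12 (cv2) and the standard library are available. Lean on these libraries where they do the work, as an engineer would, in place of code of your own. Each camera call takes 0.05 s, during which the arm holds its last target. There are 200 camera calls.

## Task

Line up the four aluminium can capacitors on the rack strip for testing, one standing upright in the middle of each black pad, in order of height: the tallest on the pad beside the upright steel post, then each next shorter one, the shortest at the far end. Do not knock any capacitor over on the way.

Things in the scene. Friction and masses are not known exactly. Their poses are not given: they have to be found in the camera images.
- can32_mid (a point): The shortest of four bare aluminium can capacitors: an upright cylinder, diameter 35 mm, 32 mm tall, black base edge, flat top, loose, 54 g (+-30%). The point is its centre, 16 mm above its flat underside; z up. It starts on a desk mat, top at height 3 mm, in a loose row of cans, a finned heat sink and a solder reel, 85 mm or more between centres.
- can46_mid (a point): The second shortest of four bare aluminium can capacitors: an upright cylinder, diameter 35 mm, 46 mm tall, black base edge, flat top, loose, 68 g (+-30%). The point is its centre, 23 mm above its flat underside; z up. It starts on a desk mat, top at height 3 mm, in a loose row of cans, a finned heat sink and a solder reel, 85 mm or more between centres.
- can60_mid (a point): The second tallest of four bare aluminium can capacitors: an upright cylinder, diameter 35 mm, 60 mm tall, black base edge, flat top, loose, 83 g (+-30%). The point is its centre, 30 mm above its flat underside; z up. It starts on a desk mat, top at height 3 mm, in a loose row of cans, a finned heat sink and a solder reel, 85 mm or more between centres.
- can74_mid (a point): The tallest of four bare aluminium can capacitors: an upright cylinder, diameter 35 mm, 74 mm tall, black base edge, flat top, loose, 98 g (+-30%). The point is its centre, 37 mm above its flat underside; z up. It starts on a desk mat, top at height 3 mm, in a loose row of cans, a finned heat sink and a solder reel, 85 mm or more between centres.
- pad_a: One of four like flat round black pads (diameter 52, 2 mm thick), about 64 mm apart in a row a, b, c, d on a fixed wooden strip (80 x 370 x 12 mm) lying on the mat. Origin: centre of the pad's underside, so a can stands 2 mm above it; y runs along the strip from d to a, x across the strip, z up. Fixed. It is an end pad of the row.
- pad_b: One of four like flat round black pads (diameter 52, 2 mm thick), about 64 mm apart in a row a, b, c, d on a fixed wooden strip (80 x 370 x 12 mm) lying on the mat. Origin: centre of the pad's underside, so a can stands 2 mm above it; y runs along the strip from d to a, x across the strip, z up. Fixed. It is a middle pad, next to pad_a.
- pad_c: One of four like flat round black pads (diameter 52, 2 mm thick), about 64 mm apart in a row a, b, c, d on a fixed wooden strip (80 x 370 x 12 mm) lying on the mat. Origin: centre of the pad's underside, so a can stands 2 mm above it; y runs along the strip from d to a, x across the strip, z up. Fixed. It is a middle pad, next to pad_d.
- pad_d: One of four like flat round black pads (diameter 52, 2 mm thick), about 64 mm apart in a row a, b, c, d on a fixed wooden strip (80 x 370 x 12 mm) lying on the mat. Origin: centre of the pad's underside, so a can stands 2 mm above it; y runs along the strip from d to a, x across the strip, z up. Fixed. It is an end pad of the row.
- post: Steel post, 10 mm thick with a 20 mm ball on top, 40 mm tall, fixed upright on the strip at one end of the row, about 68 mm beyond the nearest pad's centre, which is either pad_a or pad_d (the other end has only a small flat dark screw head). Origin: centre of its foot, on the strip's top.
Mind the look-alikes: they are no part of the job. What is shaped like the part that bears can46_mid but orange is not meant. Leave any brown look-alike of the part that bears can74_mid alone.

How it is judged:
By the outcome, as a careful person would: the job done as asked, in the order asked, and still so for the second after the job is handed in, with the robot touching nothing.
It also fails if it takes over 104 s, if anything falls off the work surface, if the arm or the gripper's body presses on something with over 40 N, if the wrist force passes 120 N, or if a joint passes its speed limit or range.

## Working session

There is one attempt and no reset: what is moved stays moved. The work goes in short steps, Python scripts to look and compute and a tool call to move; the robot and the scene stay as the last step left them, time stands still between calls to the robot, and variables do not carry over. Pictures are saved under pics/ and viewed, at most 14 in all, crops included, and the job is handed in when it is done.

Besides the shell and the picture viewer there is one more tool, called after "Request:" as name(argument=value, ...), one argument or row to a line, values as JSON. servo_tool: Moves the arm, as the interface text tells. Its arguments: {"type":"object","properties":{"plan":{"type":"array"}},"required":["plan"]}

```bash
mkdir -p pics
cat > h.py <<'E'
import numpy as np, cv2
from workcell import readout, vision
def cam(n):
    p=vision.camera_params(n); K=np.array([[p['fx'],0,p['cx']],[0,p['fy'],p['cy']],[0,0,1.]]); D=np.array(p['D'],float)
    if n=='wrist':
        o=readout.get_obs(); T=np.eye(4); T[:3,:3]=cv2.Rodrigues(np.array(o['orientation'],float))[0]; T[:3,3]=o['ee_pos']
        M=T@np.array(p['hand_eye']); R=M[:3,:3].T; t=-R@M[:3,3]
    else: R=cv2.Rodrigues(np.array(p['rvec'],float))[0]; t=np.array(p['tvec'],float)
    return K,D,R,t
def ray(c,px,z):
    K,D,R,t=c; u=cv2.undistortPoints(np.array(px,float).reshape(-1,1,2),K,D).reshape(-1,2)
    d=np.c_[u,np.ones(len(u))]@R; o=-R.T@t
    return o+d*((z-o[2])/d[:,2])[:,None]
def proj(c,P):
    K,D,R,t=c; return cv2.projectPoints(np.array(P,float).reshape(-1,3),cv2.Rodrigues(R)[0],t,K,D)[0].reshape(-1,2)
def snap(n,f):
    im=vision.get_image(n); cv2.imwrite(f'pics/{f}.png',im[:,:,::-1]); return im
E
python3 - <<'E'
from h import *
import cv2
for n in ('scene','side'):
    snap(n,n)
    im=cv2.imread(f'pics/{n}.png'); cv2.imwrite(f'pics/{n}_v.png',cv2.resize(im,(800,600),interpolation=cv2.INTER_CUBIC))
    c=cam(n); print(n,-c[2].T@c[3])
print(readout.get_obs())
E
```

```text
scene [1042.28135978  833.29913201  755.75913739]
side [ 198.41669367 -662.65816587  812.40872291]
{'t': 0.1, 'qpos': array([ 1.24001644e+00,  4.23754408e-01,  1.63058657e+00,  1.17857954e-05,
        1.08859745e+00, -1.90272376e-02]), 'qvel': array([ 1.06881681e-03, -2.63763865e-03, -1.78940277e-03,  7.97782618e-06,
        4.47778894e-04, -1.35382434e-04]), 'joint_torque': array([-3.68815527e-04, -5.45616961e+01, -2.74324805e+01,  6.44717412e-02,
        1.88897923e-02, -5.51355288e-05]), 'ee_pos': array([191.57026014, 594.51651221, 301.9962178 ]), 'orientation': array([-4.87689676e-01, -3.10326005e+00,  2.07867241e-03]), 'ft_force': array([-0.7574401 ,  0.75259388,  0.3964853 ]), 'moment': array([0.0151778 , 0.03079889, 0.05263912]), 'grasp_force': 0.0, 'width': 87.5109468367521}
```

View pics/scene_v.png

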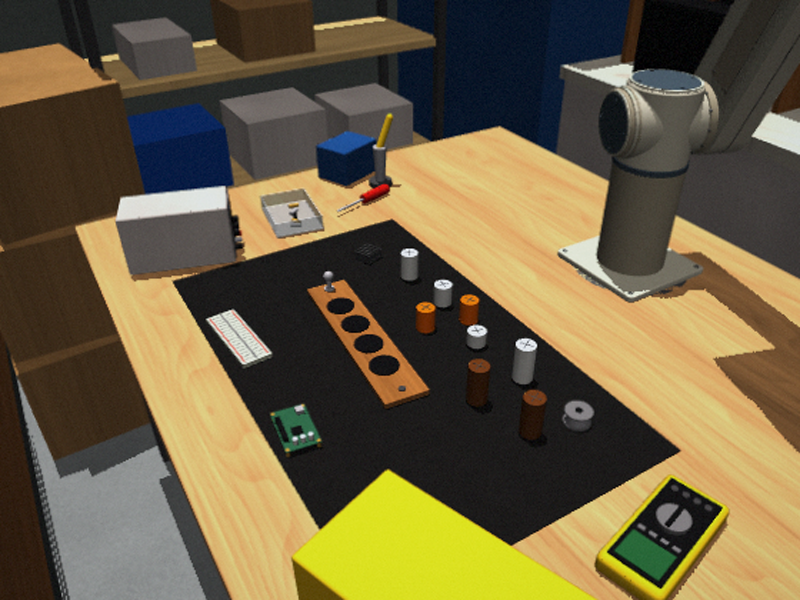

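View pics/side_v.png

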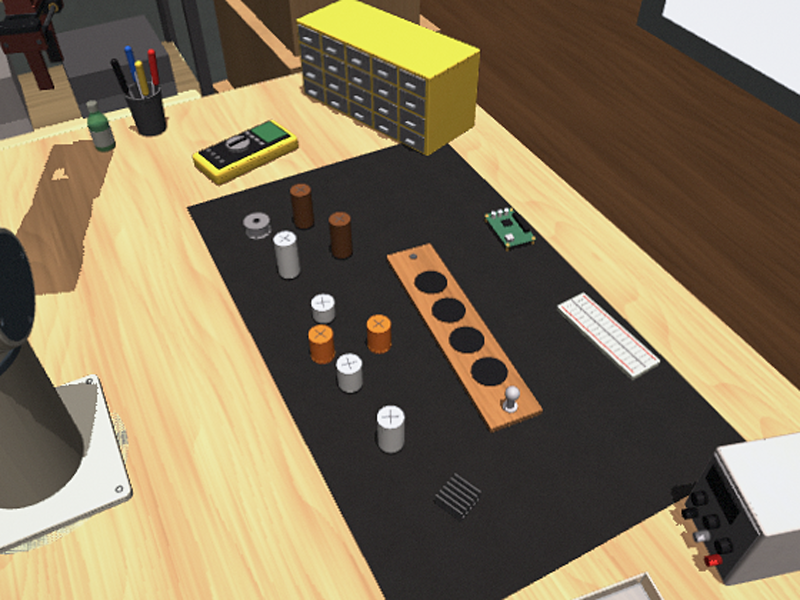

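Scene view (800×600 px). Candidates: silver cans at (409,264), (443,293), (477,336), (524,360). Look-alikes: orange at (426,318) and (469,310), brown at (479,382) and (533,415), plus the reel (578,415). I choose the four silver ones with a cross on top. By size, 60=(409,264), 46=(443,293), 32=(477,336), 74=(524,360). In the side view they are 60 (391,428), 46 (349,372), 32 (323,307), 74 (287,255). The post is at scene (328,280) and side (512,398).

```bash
cat > m.py <<'E'
from h import *
S=.7
H={60:[(409,264),(391,428)],46:[(443,293),(349,372)],32:[(477,336),(323,307)],74:[(524,360),(287,255)]}
P=[[(340,305),(355,323),(368,343),(384,365)],[(489,371),(466,339),(448,309),(431,281)]]
vis=[]
tri={}
for k,n in enumerate(('scene','side')):
    im=cv2.imread(f'pics/{n}.png'); c=cam(n); hsv=cv2.cvtColor(im,cv2.COLOR_BGR2HSV); g=hsv[:,:,2]
    sil=((hsv[:,:,1]<60)&(g>70)).astype(np.uint8)
    L,lab,st,_=cv2.connectedComponentsWithStats(sil)
    out=im.copy()
    for h,q in H.items():
        x,y=[int(round(v*S)) for v in q[k]]
        l=np.bincount(lab[y-4:y+5,x-4:x+5].ravel(),minlength=L); l[0]=0; m=lab==l.argmax()
        v=g[m]; th,_=cv2.threshold(v.reshape(-1,1),0,255,cv2.THRESH_OTSU)
        t=(m&(g>th)).astype(np.uint8); cs=cv2.findContours(t,cv2.RETR_EXTERNAL,cv2.CHAIN_APPROX_NONE)[0]
        hull=cv2.convexHull(max(cs,key=cv2.contourArea)); 
        M=cv2.moments(hull); p=(M['m10']/M['m00'],M['m01']/M['m00'])
        w=ray(c,[p],h+3)[0]; rim=ray(c,hull[:,0],h+3)
        print(n,h,np.round(p,1),'th',th,'xy',w.round(1),'rim ext',np.ptp(rim,axis=0)[:2].round(0))
        tri.setdefault(h,[]).append((c,p)); cv2.polylines(out,[hull],1,(0,0,255),1)
    for i,q in enumerate(P[k]):
        x,y=[int(round(v*S)) for v in q]
        d=(g<60).astype(np.uint8); L2,lab2=cv2.connectedComponents(d)[:2]
        m=(lab2==lab2[y,x]).astype(np.uint8); 
        M=cv2.moments(m,True); p=(M['m10']/M['m00'],M['m01']/M['m00'])
        print(n,'pad',i,M['m00'],np.round(p,1),ray(c,[p],17)[0].round(1))
    vis.append(cv2.resize(out[140:340,(210 if k==0 else 150):][:, :240],(480,400),interpolation=cv2.INTER_NEAREST))
for h,((c1,p1),(c2,p2)) in tri.items():
    a=cv2.undistortPoints(np.array([[p1]]),c1[0],c1[1]).reshape(2,1);b=cv2.undistortPoints(np.array([[p2]]),c2[0],c2[1]).reshape(2,1)
    X=cv2.triangulatePoints(np.c_[c1[2],c1[3]],np.c_[c2[2],c2[3]],a,b); print('tri',h,(X[:3]/X[3]).ravel().round(1))
cv2.imwrite('pics/v.png',cv2.resize(np.hstack(vis),(800,334)))
E
python3 m.py
```

```text
scene 60 [286.1 176.6] th 151.0 xy [ 431.5 -184.8   63. ] rim ext [33. 31.]
scene 46 [309.9 198.8] th 151.0 xy [425.5 -70.8  49. ] rim ext [34. 30.]
scene 32 [333.4 231.3] th 154.0 xy [444.6  66.2  35. ] rim ext [31. 32.]
scene 74 [368. 241.] th 148.0 xy [433.4 182.   77. ] rim ext [33. 32.]
scene pad 0 170.0 [238.  213.9] [ 604.1 -149.3   17. ]
scene pad 1 192.0 [248.4 226.5] [606.4 -83.6  17. ]
scene pad 2 209.0 [257.6 240.2] [613.3 -20.2  17. ]
scene pad 3 235.0 [268.6 255.4] [619.1  45.8  17. ]
side 60 [272.9 291.6] th 177.0 xy [ 428.8 -187.7   63. ] rim ext [33. 35.]
side 46 [243.9 254.3] th 176.0 xy [423.  -74.4  49. ] rim ext [33. 35.]
side 32 [225.5 211.5] th 158.0 xy [441.8  62.3  35. ] rim ext [34. 35.]
side 74 [198.8 166.7] th 175.0 xy [431.1 178.4  77. ] rim ext [32. 34.]
side pad 0 385.0 [342.1 259.7] [ 600.9 -154.3   17. ]
side pad 1 343.0 [326.4 237.4] [603.8 -88.7  17. ]
side pad 2 300.0 [313.7 216.6] [610.6 -24.5  17. ]
side pad 3 267.0 [301.3 197.1] [616.5  41.   17. ]
tri 60 [ 429.6 -186.9   61.4]
tri 46 [423.7 -73.1  47.1]
tri 32 [442.6  64.   32.9]
tri 74 [431.7 180.3  75.2]
```

View pics/v.png

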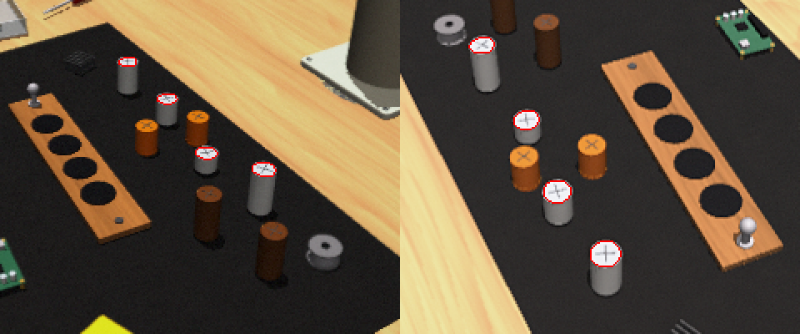

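Red hulls sit well on the four silver tops, the triangulated heights agree with the can sizes, and the pads segment cleanly. Next I check clearances to the look-alikes and begin the move over the tallest can.

Run:
```python
from h import *
c=cam('scene');d=cam('side')
for nm,p,q,z in [('brownA',(479,367),(341,219),77),('brownB',(534,399),(301,191),77),('orgA',(426,311),(378,324),49),('orgB',(469,303),(320,335),49),('reel',(578,409),(257,220),20),('ball',(328,276),(513,394),50),('sink',(368,250),(459,495),20)]:
    print(nm,ray(c,[np.array(p)*.7],z)[0].round(),ray(d,[np.array(q)*.7],z)[0].round())
print(vision.camera_params('wrist'))
```

```text
brownA [531. 190.  77.] [529. 179.  77.]
brownB [505. 290.  77.] [500. 278.  77.]
orgA [499. -12.  49.] [491. -28.  49.]
orgB [419.   7.  49.] [409.  -9.  49.]
reel [416. 297.  20.] [425. 310.  20.]
ball [ 599. -207.   50.] [ 592. -223.   50.]
sink [ 463. -301.   20.] [ 464. -303.   20.]
{'fx': 318.4910211384307, 'fy': 318.4910211384307, 'cx': 279.92304364782905, 'cy': 214.33960567275943, 'D': array([-0.03434416,  0.        ,  0.        ,  0.        ,  0.        ]), 'hand_eye': array([[-4.85256763e-04, -9.66067853e-01, -2.58287954e-01,
         7.04149412e+01],
       [ 9.99999568e-01, -6.73465382e-04,  6.40202922e-04,
         4.34583127e-01],
       [-7.92427459e-04, -2.58287532e-01,  9.66067763e-01,
        -8.01432824e+01],
       [ 0.00000000e+00,  0.00000000e+00,  0.00000000e+00,
         1.00000000e+00]])}
```

Request:
servo_tool(
  plan=[
    [[-1, 0.375, -0.65, 0, 0, 0, -0.96], [-1, 0.375, -0.65, 0, 0, 0, -0.96], [-1, 0.375, -0.65, 0, 0, 0, -0.96], [-1, 0.375, -0.65, 0, 0, 0, -0.96], [-1, 0.375, -0.65, 0, 0, 0, -0.96]],
  ],
)

```text
t: 0.52
ee_pos: [267.0, 463.4, 302.3]
orientation: [-1.128, -2.932, 0.001]
ft_force: [0.1, -0.4, -0.7]
width: 87.6
grasp_force: 0.0
```

Request:
servo_tool(
  plan=[
    [[-1, 0.375, -0.65, 0, 0, 0, -0.96], [-1, 0.375, -0.65, 0, 0, 0, -0.96], [-1, 0.375, -0.65, 0, 0, 0, -0.96], [-1, 0.375, -0.65, 0, 0, 0, -0.96], [-1, 0.375, -0.65, 0, 0, 0, -0.96]],
  ],
)

```text
t: 0.93
ee_pos: [342.0, 333.4, 302.5]
orientation: [-1.713, -2.633, 0.001]
ft_force: [0.6, -0.1, -0.3]
width: 87.4
grasp_force: 0.0
```

Request:
servo_tool(
  plan=[
    [[-1, 0.375, -0.65, -0.4, 0, 0, -0.96], [-1, 0.375, -0.65, -0.4, 0, 0, -0.96], [-1, 0.375, -0.65, -0.4, 0, 0, -0.96], [-1, 0.375, -0.65, -0.4, 0, 0, -0.96], [-1, 0.375, -0.65, -0.4, 0, 0, -0.96]],
  ],
)

```text
t: 1.35
ee_pos: [417.1, 203.5, 222.0]
orientation: [2.223, 2.22, 0.0]
ft_force: [0.3, 0.2, -0.1]
width: 88.0
grasp_force: 0.0
```

Request:
servo_tool(
  plan=[
    [[-1, 0.38, -0.6, -0.4, 0, 0, -0.94], [-1, 0, 0, 0, 0, 0, 0], [-1, 0, 0, 0, 0, 0, 0]],
  ],
)

```text
t: 1.6
ee_pos: [431.9, 179.6, 205.7]
orientation: [-2.31, -2.128, 0.004]
ft_force: [0.1, -0.1, -0.7]
width: 87.9
grasp_force: 0.0
```

Run:
```python
from h import *
c=cam('wrist'); snap('wrist','w1'); o=readout.get_obs(); R=cv2.Rodrigues(o['orientation'])[0]
print(o['ee_pos'],'tool y deg',np.degrees(np.arctan2(R[1,1],R[0,1])),'z',R[:,2],proj(c,[[432,180,77],[431,178,77],[433,182,77]]).round(0))
```

```text
[431.79696447 180.48783769 206.35912786] tool y deg -4.597879224905827 z [-1.20476944e-03 -3.21084482e-04 -9.99999223e-01] [[280. 235.]
 [279. 238.]
 [282. 232.]]
```

View pics/w1.png

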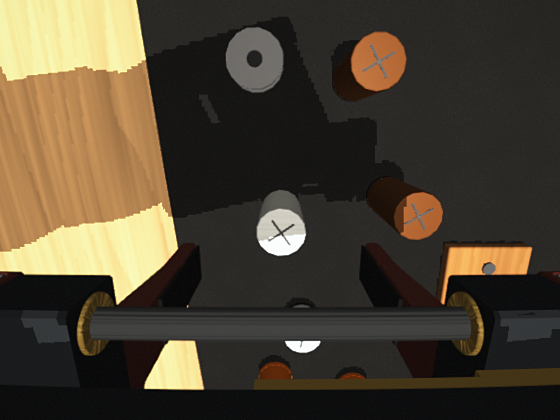

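Wrist image: the can's cross is at (280,233), and the prediction was (280,235), so the tallest silver can is centred and nothing lies in the fingers' path. I descend and grip.

Request:
servo_tool(
  plan=[
    [[-1, 0, 0.02, -0.8, 0, 0, 0], [-1, 0, 0, -0.8, 0, 0, 0], [-1, 0, 0, -0.75, 0, 0, 0], [-1, 0, 0, 0, 0, 0, 0], [0, 0, 0, 0, 0, 0, 0]],
  ],
)

```text
t: 2.07
ee_pos: [430.9, 182.3, 112.4]
orientation: [-2.305, -2.133, 0.004]
ft_force: [0.9, 0.3, 0.1]
width: 83.8
grasp_force: 0.0
```

Request:
servo_tool(
  plan=[
    [[1, 0, 0, 0, 0, 0, 0], [1, 0, 0, 0, 0, 0, 0], [1, 0, 0, 0, 0, 0, 0], [1, 0, 0, 0, 0, 0, 0], [1, 0, 0, 0, 0, 0, 0]],
  ],
)

```text
t: 2.48
ee_pos: [432.4, 181.9, 113.7]
orientation: [2.308, 2.131, 0.003]
ft_force: [-0.1, -0.9, -0.4]
width: 51.6
grasp_force: 0.0
```

Request:
servo_tool(
  plan=[
    [[1, 0, 0, 0, 0, 0, 0], [1, 0, 0, 0, 0, 0, 0], [1, 0, 0, 0, 0, 0, 0], [1, 0, 0, 0, 0, 0, 0], [1, 0, 0, 0.1, 0, 0, 0]],
  ],
)

```text
t: 2.9
ee_pos: [431.6, 181.5, 116.3]
orientation: [-2.308, -2.131, 0.002]
ft_force: [0.4, 0.0, -1.6]
width: 34.4
grasp_force: 30.0
```

Request:
servo_tool(
  plan=[
    [[1, 0, 0, 0.3, 0, 0, 0], [1, 0, 0, 0.6, 0, 0, 0], [1, 0, 0, 0.6, 0, 0, 0], [1, 0, 0, 0.6, 0, 0, 0], [1, 0, 0, 0.3, 0, 0, 0]],
  ],
)

```text
t: 3.32
ee_pos: [432.5, 181.9, 215.0]
orientation: [2.308, 2.131, 0.004]
ft_force: [0.3, 0.4, -1.3]
width: 34.7
grasp_force: 30.0
```

Request:
servo_tool(
  plan=[
    [[1, 0.24, -0.46, 0, 0, 0, 0], [1, 0.47, -0.92, 0, 0, 0, 0], [1, 0.47, -0.92, 0, 0, 0, 0], [1, 0.47, -0.92, 0, 0, 0, 0], [1, 0.47, -0.92, 0, 0, 0, 0]],
  ],
)

```text
t: 3.73
ee_pos: [517.0, 14.4, 212.8]
orientation: [-2.307, -2.132, 0.0]
ft_force: [1.4, 0.8, -0.8]
width: 34.8
grasp_force: 30.0
```

Request:
servo_tool(
  plan=[
    [[1, 0.48, -0.93, 0, 0, 0, 0], [1, 0.47, -0.92, 0, 0, 0, 0], [1, 0.48, -0.93, 0, 0, 0, 0], [1, 0.47, -0.92, 0, 0, 0, 0], [1, 0.24, -0.46, 0, 0, 0, 0]],
  ],
)

```text
t: 4.15
ee_pos: [603.7, -154.1, 212.8]
orientation: [2.309, 2.127, 0.001]
ft_force: [0.3, -0.2, -0.4]
width: 34.8
grasp_force: 30.0
```

Request:
servo_tool(
  plan=[
    [[1, 0, 0, 0, 0, 0, 0], [1, 0, 0, 0, 0, 0, 0], [1, 0, 0, -0.2, 0, 0, 0]],
  ],
)

```text
t: 4.4
ee_pos: [602.0, -149.5, 205.3]
orientation: [2.308, 2.131, 0.001]
ft_force: [-0.2, -0.1, -1.3]
width: 34.6
grasp_force: 30.0
```

Run:
```python
from h import *
c=cam('wrist'); im=snap('wrist','w2'); o=readout.get_obs()
print(o['ee_pos'],o['orientation'],o['width'])
pads=[[602.5,-152,17],[605,-86,17],[612,-22,17],[618,43.5,17]]
pp=proj(c,pads); print(pp.round(0))
g=cv2.cvtColor(im,cv2.COLOR_RGB2GRAY); d=(g<45).astype(np.uint8); L,lab,st,ce=cv2.connectedComponentsWithStats(d)
for i in range(1,L):
    if 300<st[i][4]<15000: print(st[i],ce[i].round(1),ray(c,[ce[i]],17)[0].round(1))
```

```text
[ 600.89640068 -148.76959079  203.04014939] [-2.30587394e+00 -2.13079815e+00  1.63060320e-03] 34.62695730604264
[[280. 216.]
 [277. 139.]
 [279.  54.]
 [280. -42.]]
[ 248   20   65   70 3543] [279.6  55.1] [612.2 -22.8  17. ]
[ 247  108   62   63 3051] [277.7 139. ] [605.5 -86.2  17. ]
[258 188  50  29 988] [280.7 201.1] [ 603.8 -138.5   17. ]
```

View pics/w2.png

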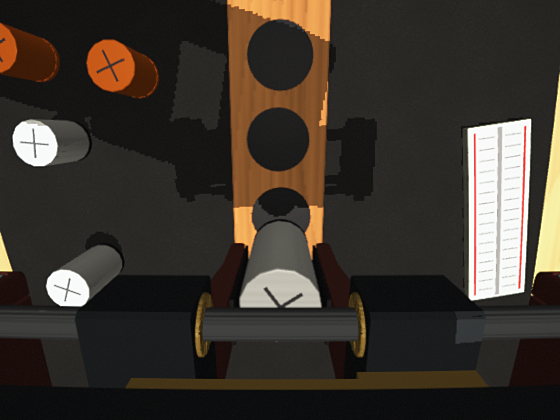

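Wrist image: the held can is upright in the fingers. Pad centres b (278,139) and c (280,55) match the fixed-camera estimates within 1 mm, so I lower the can onto the pad by the post.

Request:
servo_tool(
  plan=[
    [[1, 0, 0, -0.6, 0, 0, 0], [1, 0, 0, -0.6, 0, 0, 0], [1, 0, 0, -0.4, 0, 0, 0], [1, 0, 0, -0.2, 0, 0, 0], [1, 0, 0, -0.12, 0, 0, 0]],
  ],
)

```text
t: 4.87
ee_pos: [600.9, -148.5, 126.6]
orientation: [-2.304, -2.131, 0.003]
ft_force: [-11.9, 3.8, 36.5]
width: 34.5
grasp_force: 30.0
```

Request:
servo_tool(
  plan=[
    [[1, 0, 0, -0.02, 0, 0, 0], [1, 0, 0, 0, 0, 0, 0], [1, 0, 0, 0, 0, 0, 0]],
  ],
)

```text
t: 5.12
ee_pos: [602.5, -149.6, 127.7]
orientation: [2.307, 2.131, 0.001]
ft_force: [0.4, -0.4, -1.2]
width: 34.3
grasp_force: 30.0
```

Request:
servo_tool(
  plan=[
    [[1, 0, 0, -0.02, 0, 0, 0], [1, 0, 0, 0, 0, 0, 0], [0.1, 0, 0, 0, 0, 0, 0], [-0.1, 0, 0, 0, 0, 0, 0], [-0.1, 0, 0, 0, 0, 0, 0]],
  ],
)

```text
t: 5.53
ee_pos: [602.2, -150.1, 126.5]
orientation: [2.308, 2.131, 0.0]
ft_force: [0.2, 0.5, 1.1]
width: 47.5
grasp_force: 0.0
```

Request:
servo_tool(
  plan=[
    [[-0.2, 0, 0, 0, 0, 0, 0], [-0.2, 0, 0, 0.1, 0, 0, 0], [-0.2, 0, 0, 0.4, 0, 0, 0], [-0.3, 0, 0, 0.8, 0, 0, 0], [-0.5, 0, 0, 0.8, 0, 0, 0]],
  ],
)

```text
t: 5.95
ee_pos: [601.3, -149.8, 210.3]
orientation: [-2.306, -2.129, 0.003]
ft_force: [0.2, -1.8, 0.1]
width: 60.6
grasp_force: 0.0
```

Run:
```python
from h import *
a=[]
for n,x,y in (('scene',200,140),('side',240,180)):
    im=snap(n,n+'2'); a.append(cv2.resize(im[y:y+140,x:x+140],(400,400),interpolation=cv2.INTER_CUBIC))
    print(n,proj(cam(n),[[601.5,-151.2,91]]).round(1), x,y)
cv2.imwrite('pics/v2.png',np.hstack(a)[:,:,::-1])
```

```text
scene [[236.9 189.9]] 200 140
side [[344.8 234.1]] 240 180
```

View pics/v2.png

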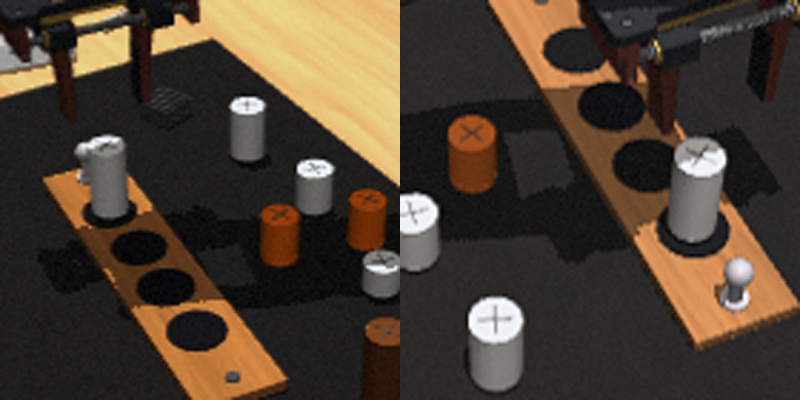

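The tallest can stands upright in the middle of the pad by the post: scene crop (108,210), side crop (695,235). Next is the 60 mm can.

Request:
servo_tool(
  plan=[
    [[-1, -0.5, -0.1, 0, 0, 0, 0], [-1, -0.95, -0.2, 0, 0, 0, 0], [-1, -0.95, -0.2, 0, 0, 0, 0], [-1, -0.95, -0.2, 0, 0, 0, 0], [-1, -0.96, -0.2, 0, 0, 0, 0]],
  ],
)

```text
t: 6.47
ee_pos: [427.9, -185.9, 210.0]
orientation: [-2.307, -2.132, 0.0]
ft_force: [-0.3, -0.5, 0.0]
width: 87.5
grasp_force: 0.0
```

Request:
servo_tool(
  plan=[
    [[-1, 0, 0, 0, 0, 0, 0], [-1, 0, 0, 0, 0, 0, 0], [-1, 0, 0, 0, 0, 0, 0]],
  ],
)

```text
t: 6.72
ee_pos: [430.4, -186.4, 210.6]
orientation: [2.308, 2.129, 0.001]
ft_force: [1.2, -1.1, 1.1]
width: 88.3
grasp_force: 0.0
```

```bash
cat > wc.py <<'E'
import sys
from h import *
x,y,h=map(float,sys.argv[1:4]); c=cam('wrist'); o=readout.get_obs(); im=snap('wrist',sys.argv[4])
p=proj(c,[[x,y,h+3]])[0]; hsv=cv2.cvtColor(im,cv2.COLOR_RGB2HSV)
m=((hsv[:,:,1]<40)&(hsv[:,:,2]>175)).astype(np.uint8); m=cv2.morphologyEx(m,cv2.MORPH_CLOSE,np.ones((7,7)))
L,lab,st,ce=cv2.connectedComponentsWithStats(m)
print(o['ee_pos'].round(1),'pred',p.round(1))
for i in range(1,L):
    if st[i][4]>200 and np.hypot(*(ce[i]-p))<60: print(st[i],ce[i].round(1),ray(c,[ce[i]],h+3)[0].round(1))
E
python3 wc.py 430 -186.3 60 w3
```

```text
[ 430.4 -186.4  210.6] pred [278.9 227.3]
[ 256  205   46   43 1510] [278.8 226.3] [ 430.  -185.6   63. ]
```

Request:
servo_tool(
  plan=[
    [[-1, 0, 0, -0.9, 0, 0, 0], [-1, 0, 0, -0.9, 0, 0, 0], [-1, 0, 0, -0.7, 0, 0, 0], [0, 0, 0, -0.25, 0, 0, 0], [0.5, 0, 0, 0, 0, 0, 0]],
  ],
)

```text
t: 7.18
ee_pos: [429.6, -185.3, 98.1]
orientation: [-2.304, -2.13, 0.002]
ft_force: [-0.3, 0.9, -0.4]
width: 78.0
grasp_force: 0.0
```

Request:
servo_tool(
  plan=[
    [[1, 0, 0, 0, 0, 0, 0], [1, 0, 0, 0, 0, 0, 0], [1, 0, 0, 0, 0, 0, 0], [1, 0, 0, 0, 0, 0, 0], [1, 0, 0, 0, 0, 0, 0]],
  ],
)

```text
t: 7.6
ee_pos: [430.3, -186.3, 101.3]
orientation: [2.307, 2.13, 0.001]
ft_force: [-0.5, 0.2, -0.5]
width: 44.6
grasp_force: 0.0
```

Request:
servo_tool(
  plan=[
    [[1, 0, 0, 0, 0, 0, 0], [1, 0, 0, 0, 0, 0, 0], [1, 0, 0, 0, 0, 0, 0], [1, 0, 0, 0, 0, 0, 0], [1, 0, 0, 0, 0, 0, 0]],
  ],
)

```text
t: 8.02
ee_pos: [430.0, -186.2, 100.9]
orientation: [2.308, 2.131, 0.001]
ft_force: [-0.6, -0.2, 7.6]
width: 34.6
grasp_force: 30.0
```

Request:
servo_tool(
  plan=[
    [[1, 0, 0, 0.2, 0, 0, 0], [1, 0, 0, 0.6, 0, 0, 0], [1, 0, 0, 0.8, 0, 0, 0], [1, 0, 0, 0.6, 0, 0, 0], [1, 0, 0, 0.3, 0, 0, 0]],
  ],
)

```text
t: 8.43
ee_pos: [430.4, -186.3, 203.3]
orientation: [2.306, 2.129, 0.002]
ft_force: [0.3, -0.1, -0.6]
width: 34.5
grasp_force: 30.0
```

Request:
servo_tool(
  plan=[
    [[1, 0.38, 0.2, 0, 0, 0, 0], [1, 0.8, 0.45, 0, 0, 0, 0], [1, 0.8, 0.5, 0, 0, 0, 0], [1, 0.8, 0.45, 0, 0, 0, 0], [1, 0.8, 0.45, 0, 0, 0, 0]],
  ],
)

```text
t: 8.85
ee_pos: [573.9, -102.9, 200.8]
orientation: [-2.308, -2.131, 0.0]
ft_force: [0.7, -0.9, -1.1]
width: 34.9
grasp_force: 30.0
```

Request:
servo_tool(
  plan=[
    [[1, 0.55, 0.3, 0, 0, 0, 0], [1, 0.25, 0.15, 0, 0, 0, 0], [1, 0, 0, 0, 0, 0, 0], [1, 0, 0, -0.4, 0, 0, 0], [1, 0, 0, -0.7, 0, 0, 0]],
  ],
)

```text
t: 9.27
ee_pos: [605.3, -86.8, 158.5]
orientation: [2.306, 2.129, 0.004]
ft_force: [-0.5, 1.3, -0.8]
width: 34.3
grasp_force: 30.0
```

Request:
servo_tool(
  plan=[
    [[1, 0, 0, -0.5, 0, 0, 0], [1, 0, 0, -0.3, 0, 0, 0], [1, 0, 0, -0.14, 0, 0, 0], [1, 0, 0, -0.06, 0, 0, 0], [1, 0, 0, -0.03, 0, 0, 0]],
  ],
)

```text
t: 9.68
ee_pos: [604.8, -86.5, 115.4]
orientation: [2.309, 2.13, 0.0]
ft_force: [-0.4, 1.0, -0.4]
width: 35.1
grasp_force: 30.0
```

Request:
servo_tool(
  plan=[
    [[1, 0, 0, -0.02, 0, 0, 0], [1, 0, 0, 0, 0, 0, 0], [0.1, 0, 0, 0, 0, 0, 0], [0, 0, 0, 0, 0, 0, 0], [-0.1, 0, 0, 0, 0, 0, 0]],
  ],
)

```text
t: 10.1
ee_pos: [605.3, -86.0, 114.9]
orientation: [2.307, 2.131, 0.001]
ft_force: [-0.3, -0.4, -0.1]
width: 46.6
grasp_force: 0.0
```

Request:
servo_tool(
  plan=[
    [[-0.2, 0, 0, 0, 0, 0, 0], [-0.2, 0, 0, 0.1, 0, 0, 0], [-0.2, 0, 0, 0.4, 0, 0, 0], [-0.3, 0, 0, 0.9, 0, 0, 0], [-0.5, 0, 0, 0.9, 0, 0, 0]],
  ],
)

```text
t: 10.52
ee_pos: [603.9, -85.8, 206.2]
orientation: [-2.306, -2.129, 0.003]
ft_force: [0.7, -0.3, 0.6]
width: 60.5
grasp_force: 0.0
```

Request:
servo_tool(
  plan=[
    [[-1, -0.6, 0, 0, 0, 0, 0], [-1, -0.98, 0.08, 0, 0, 0, 0], [-1, -0.98, 0.08, 0, 0, 0, 0], [-1, -0.98, 0.09, 0, 0, 0, 0], [-1, -0.98, 0.09, 0, 0, 0, 0]],
  ],
)

```text
t: 10.93
ee_pos: [422.3, -72.2, 206.6]
orientation: [2.308, 2.131, 0.0]
ft_force: [0.6, -0.0, -0.0]
width: 87.3
grasp_force: 0.0
```

Request:
servo_tool(
  plan=[
    [[-1, 0, 0, 0, 0, 0, 0], [-1, 0, 0, 0, 0, 0, 0], [-1, 0, 0, 0, 0, 0, 0]],
  ],
)

```text
t: 11.18
ee_pos: [425.3, -72.6, 207.0]
orientation: [2.307, 2.13, 0.002]
ft_force: [0.1, 0.3, 0.2]
width: 87.8
grasp_force: 0.0
```

```bash
python3 wc.py 424.2 -72.7 46 w4
python3 - <<'E'
import cv2
from h import *
a=[]
for n,x,y in (('scene',200,140),('side',240,180)):
    im=snap(n,n+'3'); a.append(cv2.resize(im[y:y+140,x:x+140],(400,400),interpolation=cv2.INTER_CUBIC))
cv2.imwrite('pics/v3.png',np.hstack(a)[:,:,::-1])
E
```

```text
[425.3 -72.6 207. ] pred [277.9 223.6]
[ 256  202   44   41 1402] [277.7 222.4] [424.2 -71.7  49. ]
```

View pics/v3.png

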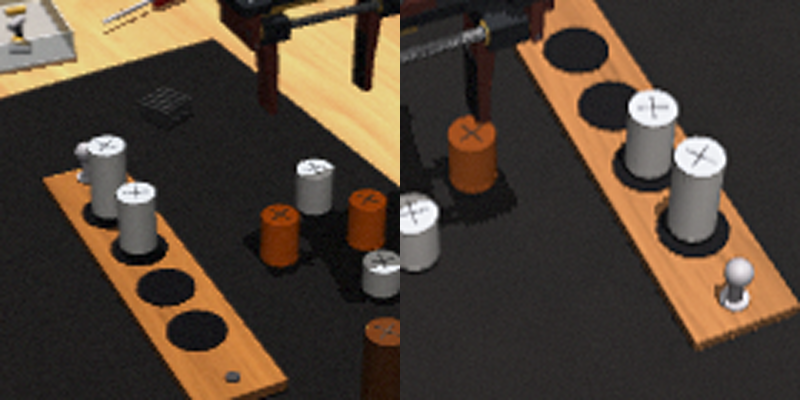

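View pics/w4.png

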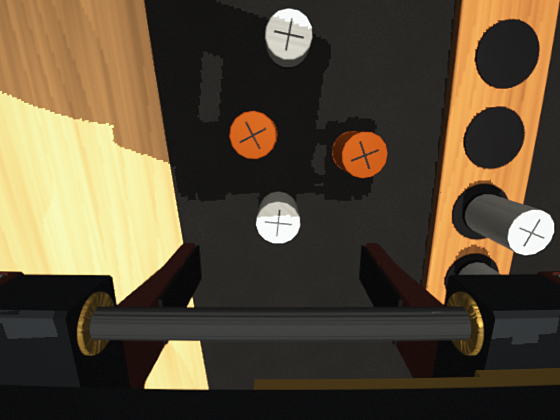

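Both placed cans stand centred on the first two pads: scene crop (108,210) and (137,245), side crop (695,235) and (645,165). The wrist view has the 46 mm silver can at (278,222) with both orange cans clear of the finger paths.

Request:
servo_tool(
  plan=[
    [[-1, 0, 0, -0.9, 0, 0, 0], [-1, 0, 0, -0.9, 0, 0, 0], [-1, 0, 0, -0.7, 0, 0, 0], [0, 0, 0, -0.38, 0, 0, 0], [0.5, 0, 0, 0, 0, 0, 0]],
  ],
)

```text
t: 11.75
ee_pos: [423.5, -72.2, 88.1]
orientation: [-2.305, -2.129, 0.005]
ft_force: [-0.1, 0.2, 0.6]
width: 78.0
grasp_force: 0.0
```

Request:
servo_tool(
  plan=[
    [[1, 0, 0, 0, 0, 0, 0], [1, 0, 0, 0, 0, 0, 0], [1, 0, 0, 0, 0, 0, 0], [1, 0, 0, 0, 0, 0, 0], [1, 0, 0, 0, 0, 0, 0]],
  ],
)

```text
t: 12.17
ee_pos: [424.7, -72.5, 92.0]
orientation: [2.307, 2.13, 0.002]
ft_force: [-0.7, -1.1, -0.1]
width: 45.0
grasp_force: 0.0
```

Request:
servo_tool(
  plan=[
    [[1, 0, 0, 0, 0, 0, 0], [1, 0, 0, 0, 0, 0, 0], [1, 0, 0, 0, 0, 0, 0], [1, 0, 0, 0, 0, 0, 0], [1, 0, 0, 0, 0, 0, 0]],
  ],
)

```text
t: 12.58
ee_pos: [424.5, -72.5, 91.7]
orientation: [2.308, 2.131, 0.001]
ft_force: [-0.6, 0.3, 7.9]
width: 35.1
grasp_force: 30.0
```

Request:
servo_tool(
  plan=[
    [[1, 0, 0, 0.2, 0, 0, 0], [1, 0, 0, 0.6, 0, 0, 0], [1, 0, 0, 0.8, 0, 0, 0], [1, 0, 0, 0.6, 0, 0, 0], [1, 0, 0, 0.3, 0, 0, 0]],
  ],
)

```text
t: 13.0
ee_pos: [424.8, -72.5, 194.0]
orientation: [2.306, 2.129, 0.003]
ft_force: [1.2, -0.1, -0.6]
width: 34.8
grasp_force: 30.0
```

Request:
servo_tool(
  plan=[
    [[1, 0.4, 0.1, 0, 0, 0, 0], [1, 0.85, 0.22, 0, 0, 0, 0], [1, 0.85, 0.22, 0, 0, 0, 0], [1, 0.85, 0.22, 0, 0, 0, 0], [1, 0.85, 0.23, 0, 0, 0, 0]],
  ],
)

```text
t: 13.42
ee_pos: [577.3, -32.3, 191.8]
orientation: [2.308, 2.131, 0.0]
ft_force: [0.9, -0.5, -1.0]
width: 34.1
grasp_force: 30.0
```

Request:
servo_tool(
  plan=[
    [[1, 0.6, 0.15, 0, 0, 0, 0], [1, 0.29, 0.1, 0, 0, 0, 0], [1, 0, 0, 0, 0, 0, 0], [1, 0, 0, -0.4, 0, 0, 0], [1, 0, 0, -0.7, 0, 0, 0]],
  ],
)

```text
t: 13.83
ee_pos: [612.6, -23.0, 149.5]
orientation: [2.305, 2.129, 0.005]
ft_force: [2.1, 0.8, -0.1]
width: 34.8
grasp_force: 30.0
```

Request:
servo_tool(
  plan=[
    [[1, 0, 0, -0.5, 0, 0, 0], [1, 0, 0, -0.3, 0, 0, 0], [1, 0, 0, -0.14, 0, 0, 0], [1, 0, 0, -0.06, 0, 0, 0], [1, 0, 0, -0.03, 0, 0, 0]],
  ],
)

```text
t: 14.25
ee_pos: [611.7, -22.9, 106.3]
orientation: [2.308, 2.131, 0.0]
ft_force: [0.5, 0.5, -0.4]
width: 34.6
grasp_force: 30.0
```

Request:
servo_tool(
  plan=[
    [[1, 0, 0, -0.02, 0, 0, 0], [1, 0, 0, 0, 0, 0, 0], [0.1, 0, 0, 0, 0, 0, 0], [0, 0, 0, 0, 0, 0, 0], [-0.1, 0, 0, 0, 0, 0, 0]],
  ],
)

```text
t: 14.67
ee_pos: [612.0, -22.8, 105.6]
orientation: [2.308, 2.131, 0.001]
ft_force: [0.4, -0.7, 0.1]
width: 46.8
grasp_force: 0.0
```

Request:
servo_tool(
  plan=[
    [[-0.2, 0, 0, 0, 0, 0, 0], [-0.2, 0, 0, 0.1, 0, 0, 0], [-0.2, 0, 0, 0.4, 0, 0, 0], [-0.3, 0, 0, 0.9, 0, 0, 0], [-0.5, 0, 0, 0.9, 0, 0, 0]],
  ],
)

```text
t: 15.08
ee_pos: [610.7, -22.7, 197.0]
orientation: [-2.306, -2.129, 0.004]
ft_force: [0.8, 0.5, 0.3]
width: 60.3
grasp_force: 0.0
```

Request:
servo_tool(
  plan=[
    [[-1, -0.6, 0.3, 0, 0, 0, 0], [-1, -0.9, 0.47, 0, 0, 0, 0], [-1, -0.9, 0.47, 0, 0, 0, 0], [-1, -0.91, 0.47, 0, 0, 0, 0], [-1, -0.91, 0.47, 0, 0, 0, 0]],
  ],
)

```text
t: 15.5
ee_pos: [441.2, 64.8, 197.5]
orientation: [2.309, 2.13, 0.001]
ft_force: [0.6, 1.8, 0.2]
width: 87.3
grasp_force: 0.0
```

Request:
servo_tool(
  plan=[
    [[-1, 0, 0, 0, 0, 0, 0], [-1, 0, 0, 0, 0, 0, 0], [-1, 0, 0, 0, 0, 0, 0]],
  ],
)

```text
t: 15.75
ee_pos: [443.8, 64.6, 197.8]
orientation: [2.306, 2.131, 0.003]
ft_force: [0.9, 0.9, 0.2]
width: 87.9
grasp_force: 0.0
```

```bash
python3 wc.py 443.2 64.2 32 w5
```

```text
[443.8  64.6 197.8] pred [278.7 222.4]
[ 257  201   44   41 1360] [278.5 220.9] [443.1  65.4  35. ]
```

View pics/w5.png

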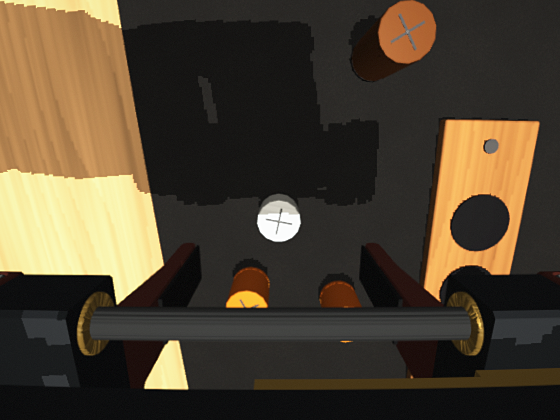

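The wrist view has the 32 mm can at (279,221) with the orange cans outside the fingers, so I grip it.

Request:
servo_tool(
  plan=[
    [[-1, 0, 0.02, -0.9, 0, 0, 0], [-1, 0, 0, -0.9, 0, 0, 0], [-1, 0, 0, -0.6, 0, 0, 0], [0, 0, 0, -0.22, 0, 0, 0], [0.5, 0, 0, -0.1, 0, 0, 0]],
  ],
)

```text
t: 16.22
ee_pos: [443.2, 64.7, 86.7]
orientation: [-2.308, -2.129, 0.003]
ft_force: [-0.9, -0.8, -0.9]
width: 77.7
grasp_force: 0.0
```

Request:
servo_tool(
  plan=[
    [[1, 0, 0, -0.03, 0, 0, 0], [1, 0, 0, 0, 0, 0, 0], [1, 0, 0, 0, 0, 0, 0], [1, 0, 0, 0, 0, 0, 0], [1, 0, 0, 0, 0, 0, 0]],
  ],
)

```text
t: 16.63
ee_pos: [443.5, 65.3, 88.0]
orientation: [2.307, 2.13, 0.003]
ft_force: [0.4, -0.9, 0.1]
width: 44.7
grasp_force: 0.0
```

Request:
servo_tool(
  plan=[
    [[1, 0, 0, 0, 0, 0, 0], [1, 0, 0, 0, 0, 0, 0], [1, 0, 0, 0, 0, 0, 0], [1, 0, 0, 0, 0, 0, 0], [1, 0, 0, 0, 0, 0, 0]],
  ],
)

```text
t: 17.05
ee_pos: [443.3, 65.3, 87.7]
orientation: [2.308, 2.131, 0.001]
ft_force: [-0.7, -0.3, 6.6]
width: 34.6
grasp_force: 30.0
```

Request:
servo_tool(
  plan=[
    [[1, 0, 0, 0.2, 0, 0, 0], [1, 0, 0, 0.6, 0, 0, 0], [1, 0, 0, 0.8, 0, 0, 0], [1, 0, 0, 0.6, 0, 0, 0], [1, 0, 0, 0.3, 0, 0, 0]],
  ],
)

```text
t: 17.47
ee_pos: [443.7, 65.3, 190.0]
orientation: [2.307, 2.13, 0.004]
ft_force: [0.4, -0.5, -1.0]
width: 34.7
grasp_force: 30.0
```

Request:
servo_tool(
  plan=[
    [[1, 0.37, -0.05, 0, 0, 0, 0], [1, 0.8, -0.1, 0, 0, 0, 0], [1, 0.8, -0.1, 0, 0, 0, 0], [1, 0.8, -0.1, 0, 0, 0, 0], [1, 0.8, -0.1, 0, 0, 0, 0]],
  ],
)

```text
t: 17.88
ee_pos: [586.9, 47.0, 187.7]
orientation: [2.308, 2.131, 0.0]
ft_force: [0.1, -0.1, 0.2]
width: 34.4
grasp_force: 30.0
```

Request:
servo_tool(
  plan=[
    [[1, 0.55, -0.1, 0, 0, 0, 0], [1, 0.25, 0, 0, 0, 0, 0], [1, 0, 0, 0, 0, 0, 0], [1, 0, 0, -0.4, 0, 0, 0], [1, 0, 0, -0.7, 0, 0, 0]],
  ],
)

```text
t: 18.3
ee_pos: [618.0, 43.6, 145.3]
orientation: [2.306, 2.13, 0.005]
ft_force: [-0.1, -0.8, -0.6]
width: 34.7
grasp_force: 30.0
```

Request:
servo_tool(
  plan=[
    [[1, 0, 0, -0.5, 0, 0, 0], [1, 0, 0, -0.3, 0, 0, 0], [1, 0, 0, -0.14, 0, 0, 0], [1, 0, 0, -0.06, 0, 0, 0], [1, 0, 0, -0.03, 0, 0, 0]],
  ],
)

```text
t: 18.72
ee_pos: [617.6, 43.4, 102.3]
orientation: [2.308, 2.131, 0.0]
ft_force: [-0.0, -1.0, -0.6]
width: 34.5
grasp_force: 30.0
```

Request:
servo_tool(
  plan=[
    [[1, 0, 0, -0.02, 0, 0, 0], [1, 0, 0, 0, 0, 0, 0], [0.1, 0, 0, 0, 0, 0, 0], [0, 0, 0, 0, 0, 0, 0], [-0.1, 0, 0, 0, 0, 0, 0]],
  ],
)

```text
t: 19.13
ee_pos: [618.0, 43.2, 101.6]
orientation: [2.308, 2.131, 0.001]
ft_force: [-0.2, 1.0, -0.6]
width: 46.6
grasp_force: 0.0
```

Request:
servo_tool(
  plan=[
    [[-0.2, 0, 0, 0, 0, 0, 0], [-0.2, 0, 0, 0.1, 0, 0, 0], [-0.2, 0, 0, 0.4, 0, 0, 0], [-0.3, 0, 0, 0.9, 0, 0, 0], [-0.5, 0, 0, 0.9, 0, 0, 0]],
  ],
)

```text
t: 19.55
ee_pos: [616.6, 43.1, 192.9]
orientation: [-2.306, -2.13, 0.004]
ft_force: [0.7, 0.2, 0.1]
width: 60.6
grasp_force: 0.0
```

Request:
servo_tool(
  plan=[
    [[-1, -0.9, 0, 0.5, 0, 0, 0], [-1, -0.9, 0, 0.5, 0, 0, 0], [-1, -0.9, 0, 0.5, 0, 0, 0], [-1, -0.9, 0, 0, 0, 0, 0], [-1, -0.5, 0, 0, 0, 0, 0]],
  ],
)

```text
t: 19.97
ee_pos: [450.4, 43.1, 254.2]
orientation: [2.308, 2.131, 0.0]
ft_force: [-0.2, -0.3, -0.8]
width: 87.6
grasp_force: 0.0
```

Run:
```python
from h import *
a=[]
T={74:(601.5,-151.2),60:(605.3,-86.2),46:(612,-22.6),32:(617.7,42.8)}
for n,x,y in (('scene',190,130),('side',240,130)):
    im=snap(n,n+'4'); c=cam(n); a.append(cv2.resize(im[y:y+165,x:x+165],(400,400),interpolation=cv2.INTER_CUBIC))
    hsv=cv2.cvtColor(im,cv2.COLOR_RGB2HSV); g=hsv[:,:,2]
    for h,t in T.items():
        p=proj(c,[[*t,17+h]])[0]; x0,y0=p.round().astype(int)
        m=((hsv[:,:,1]<60)&(g>165)).astype(np.uint8); L,lab,st,ce=cv2.connectedComponentsWithStats(m)
        l=np.bincount(lab[y0-4:y0+5,x0-4:x0+5].ravel(),minlength=L); l[0]=0; k=l.argmax()
        cs=max(cv2.findContours((lab==k).astype(np.uint8),0,1)[0],key=cv2.contourArea); M=cv2.moments(cv2.convexHull(cs)); q=(M['m10']/M['m00'],M['m01']/M['m00'])
        print(n,h,st[k],ray(c,[q],17+h)[0].round(1))
cv2.imwrite('pics/v4.png',np.hstack(a)[:,:,::-1])
```

```text
scene 74 [227 188  17   7  75] [ 606.3 -149.2   91. ]
scene 60 [241 204  13   7  77] [606.5 -84.9  77. ]
scene 46 [250 221  14   9  87] [613.7 -21.7  63. ]
scene 32 [261 240  14   9  93] [619.   43.3  49. ]
side 74 [336 228  18  14 192] [ 600.5 -151.8   91. ]
side 60 [320 211  17  14 171] [603.6 -88.   77. ]
side 46 [307 196  16  12 150] [610.5 -24.6  63. ]
side 32 [294 182  16  11 135] [616.2  40.3  49. ]
```

View pics/v4.png

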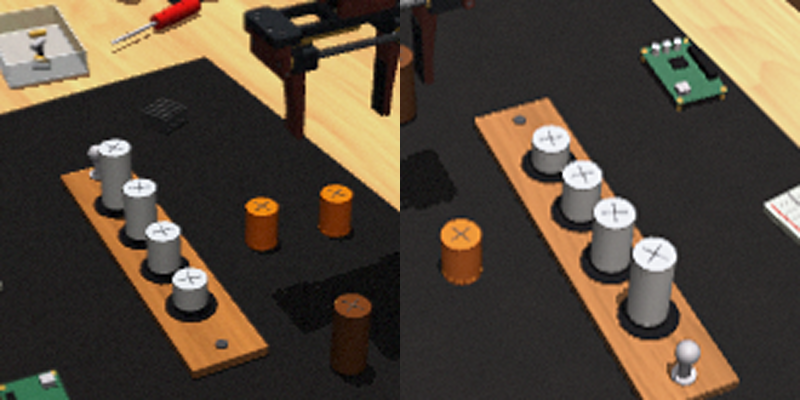

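All four cans stand upright and centred on their pads, tallest next to the post: side crop tops at (655,255), (614,213), (582,173), (550,138).

```bash
python3 -c "
from workcell import close_job
print(close_job())"
```

```text
the job is handed in; nothing more can be done
None
```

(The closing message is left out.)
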